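# Get the measuring jug and open the safety-capped cleaner in the storeroom

## Robot

A 6-joint arm with a two-finger parallel gripper is mounted at the origin on the work surface. World frame = base frame: x ahead of the robot, y to its left, z up, the work surface at z = 0. Lengths are in mm, angles in rad, forces in N, time in s.
With the tool pointing down it reaches from about 250 to 725 mm from the base axis. Payload 9.7 kg.
Tool frame: the origin (TCP) lies midway between the tips of the shut fingers; the grasp point (between the pads) lies 19 mm behind it; y points along the fingers, x is the direction in which the jaws open and shut, and the axes are right-handed (so a half turn about y gives the same grasp; the last joint's range is limited). The gripper opens to 85 mm and grips with 20 to 120 N. Pads are 22 mm wide; open, the fingers measure 114 mm over their backs; the gripper's body (76 mm by 85 mm) begins 54 mm behind the grasp point. The pads swing forward as they close: fully open they stand 13 mm farther back than shut.
Start: joints at [1.153, 0.087, 0.176, 1.66, 0, 1.571], TCP at [223.16, 502.689, 231.284] pointing down, gripper open.
Joint ranges: [-3.13, 3.13], [-0.85, 1.81], [-1.15, 1.24], [-2.2, 2.28], [-1.44, 1.52], [-3.14, 3.14]. Speed limits (rad/s): [2.22, 2.22, 2.57, 3.14, 3.14, 3.14].

## Interface

Orientations are given as a rotation vector (axis times angle).
In Python, from bench import manip, capture, calibration, finish_job gives the robot as it stands.
- The arm moves only by the shell command python3 -m creep 'ROWS'. ROWS is a JSON object of lists of equal length, an entry for each row: "xyz": the shift along the world's x, y, z in cm, a list of three; "yaw": the turn about the world's z in degrees; "grip": the closure, from 0 (fully open) to 1 (shut). A call has 1 to 8 rows; each row is the pose to reach, as a shift and turn from the pose measured when the call began; what a row does not reach only later rows make up. A row lasts 1/10 s, in which the tool goes at most 50 mm and 8.59 degrees, less where a joint would pass 70% of its speed; a pose out of reach is approached as far as the arm can. A call with a gripper value outside its range is refused whole. The fingers move at their own pace and stop on an object; the grip force is fixed at half the most. Time passes only in rows, so rows that repeat a pose let the fingers close. It gives the time, the measured TCP pose, the force and the opening at its end, in the units of the state.
- manip.state(): the state, without advancing time (a new reading comes with each control period).
- capture(name): name is "scene" or "top" or "wrist"; returns the picture (480x640x3 uint8, red, green, blue); there is no depth.
- calibration(name): a dict with "K" (3x3 intrinsics, pixels), "k1" (the pictures are not rectified: a ray, as slopes to the right and down, at radius r is drawn at 1 + k1 r^2 times it, then the intrinsics apply), "R" (3x3) and "t" (3): a world point X has camera coordinates R X + t. Camera axes: x right, y down, z forward; pixel columns grow to the right and rows downward; lengths in mm; the calibration is good to about 2 mm. A picture is of the moment at which its call begins: read the wrist's pose just before it. calibration takes no time and is no camera call; for the wrist camera it gives the pose at the moment of the call.
- finish_job(): hands the job in, once; it reports no verdict.
The state is a dict: "time": time; "joints": joint angles; "joint_vel": joint speeds; "joint_torque": joint torques, N m; "ee_pos": TCP position; "tcp_rot": TCP orientation; "force": force on the tool from outside, world axes, zero at the start; "ft_torque": the same for the moment, N m; "opening": finger opening in mm.
Only numpy, scipy, OpenCV 4.12 (cv2) and the standard library are available. Lean on these libraries where they do the work, as an engineer would, in place of code of your own. Each camera call takes 0.05 s, during which the arm holds its last target.

## Task

The returned storage cases are to be washed: lift the empty measuring jug by its handle off the wire drip stand and set it down upright on the bench close beside the two-cell bottle rack, and let go of it. Then open the cleaner bottle where it stands in the rack: press its push-and-turn safety cap down, twist it counter-clockwise until it is free, and lift it off, leaving the bottle standing in its cell. Finish while still holding the cap in the gripper, right way up and about 10 cm straight above the open neck (do not put it down or let go), with the tin, brush, scraper and label roll left where they are.

Things in the scene. Friction and masses are not known exactly. Their poses are not given: they have to be found in the camera images.
- stand: Wire drip stand of bright steel, fixed to the bench, four legs, 156 x 156 mm, with a lip whose top is 81 mm above the bench; the wire grid on which the jug stands is 75 mm above the bench, inside the lip. Origin at the centre of its foot on the bench, z up.
- jug: Loose empty white plastic measuring jug, about 140 to 220 g, 115 mm high, 80 mm across at the foot and 94 mm at the rim. Side handle on its -x side, pouring lip on its +x side (reaching 63 mm from the axis). Origin at the centre of its underside, z up. It starts upright on the drip stand.
- jug_handle (a point): Grip point on the upright bar of the jug's handle: 84 mm from the jug's axis towards the jug's -x, 85 mm above its underside. Axes as the jug's. The bar is 16 mm wide along y, 12 mm deep along x, 30 to 104 mm above the underside, 31 to 37 mm clear of the wall; an arm 16 mm wide joins its top to the jug. It can be pinched from straight above across the 16 mm.
- rack: Two-cell bottle rack of grey sheet steel, fixed to the bench. Square cells, 80 x 80 mm inside, centred at y = +42 and -42 mm; outside 88 mm (x) by 172 mm (y), on a 4 mm foot plate 212 mm long in y; walls up to 67 mm above the bench, cell floor 4 mm above it. Origin at the centre of its underside on the bench, z up.
- bottle: White square cleaner bottle, loose, 0.4 to 0.75 kg, in one of the rack's cells with 2 mm play, so it turns 3 degrees at most. Body 76 x 76 mm, 130 mm high; shoulder up to 148 mm; collar 46 mm across, top at 158.5 mm; neck 30 mm across with locking lugs, up to 180 mm. Origin at the centre of its underside, z up.
- cap: Black ribbed push-and-turn safety cap, about 35 g, locked on the bottle's neck at the start: 50 mm across (52 mm at most over the ribs), 30 mm high, flat top with moulded arrows. Origin at the centre of its open underside, 166 mm above the bottle's underside while locked (its top is then at 196 mm), z up. It opens counter-clockwise seen from above.
- cap_top (a point): Centre of the cap's flat top, 30 mm above the cap's origin. A spring in the cap holds it up in its lock: unpressed it turns only about 5 degrees and pulling lifts the bottle too. Press it down 5 to 8 mm (8 to 13 N; harder is harmless, it rests on the collar), and keep it down while turning.
- neck_top (a point): Centre of the rim of the bottle's neck, 180 mm above the bottle's underside, on its axis (inside the cap at the start). Pressed and turned counter-clockwise, the cap is free from about 50 degrees on and meets a stop at about 85 degrees (aim for 65 to 70); it then comes up a little by itself and lifts straight off.
- tin: Bystander: round steel tin, 70 mm across, 92 mm high, standing in the other cell of the rack. Origin at the centre of its underside.
- brush: Bystander: wooden scrubbing brush, 150 x 55 x 40 mm, lying on the bench bristles down, long along its x. Origin at the centre of its underside.
- scraper: Bystander: label scraper with a black handle, 160 mm long and up to 50 mm wide, 18 mm high, lying along its x (handle from 0 to -100 mm, blade to +60 mm). Origin on the bench at the joint of handle and blade.
- roll: Bystander: roll of blank paper labels, 90 mm across, 50 mm high, 40 mm core, standing on its end face. Origin at the centre of its underside.
There are look-alikes about, which are no part of the job. Of the things like the cap, leave any that is blue; of the rest the larger one is meant.

How it is judged (in metres and radians):
On the way, in this order (a step that is already met when the one before it is completed fails the run):
1. the jug stands upright on the bench close beside the bottle rack (its axis within 26 cm of the rack's centre), off the stand and let go, while the bottle is still capped (height (world z) of jug below 0.008 m and angle between jug's own z axis and vertical below 0.1 rad and horizontal distance between jug and rack below 0.26 m and contact force between jug and the fingers below 0.1 N and contact force between jug and stand below 0.1 N and linear speed of jug below 0.03 m/s and distance between cap and neck_top below 0.03 m), for 0.3 s.
2. the cap is off the neck, in the fingers, and the bottle stays in its cell (z of cap in the frame of bottle above 0.19 m and contact force between cap and the fingers above 0.5 N and contact force between cap and bottle below 0.05 N and z of bottle in the frame of rack below 0.012 m and angle between bottle's own z axis and vertical below 0.1 rad), for 0.2 s.
At the end, for the whole second after the job is handed in: Cap held still by the fingers only, upright within 20 degrees, its underside 40 to 200 mm above the neck's rim and within 50 mm of its axis; bottle upright in its cell, raised under 8 mm; jug upright and still on the bench, let go, its axis within 26 cm of the rack's centre (height (world z) of jug below 0.008 m and angle between each of jug, bottle's own z axis and vertical below 0.1 rad and horizontal distance between jug and rack below 0.26 m and contact force between jug and the fingers below 0.1 N and contact force between jug and stand below 0.1 N and linear speed of each of jug, cap below 0.03 m/s and z of bottle in the frame of rack below 0.012 m and z of cap in the frame of bottle between 0.22 and 0.38 m and horizontal distance between cap and neck_top below 0.05 m and angle between cap's own z axis and vertical below 0.35 rad and contact force between cap and the fingers above 0.5 N and contact force between cap and bottle below 0.05 N and contact force between cap and rack below 0.05 N and contact force between cap and jug below 0.05 N); the arm keeps its last pose, push and grip.
It fails at once if the bottle is pulled up out of its cell by more than 30 mm (z of bottle in the frame of rack above 0.034 m).
It fails at once if the jug is dropped: falling faster than 0.35 m/s more than 15 mm above the bench with no finger on it (height (world z) of jug above 0.015 m and linear speed of jug above 0.35 m/s and contact force between jug and the fingers below 0.01 N and contact force between jug and stand below 0.01 N).
It fails at once if the tin, brush, scraper or roll is pushed more than 30 mm from its place or tipped over (distance of any of tin, brush, scraper, roll from where it was at the start of the episode above 0.03 m or angle between any of tin, brush, scraper, roll's own z axis and vertical above 0.5 rad).
It also fails if it takes over 54 s, if anything falls off the work surface, if the arm or the gripper's body presses on something with over 40 N, if the wrist force passes 120 N, or if a joint passes its speed limit or range.

## Working session

There is one attempt and no reset: what is moved stays moved. The work goes in short steps, Python scripts to look and compute and a shell command to move; the robot and the scene stay as the last step left them, time stands still between calls to the robot, and variables do not carry over. Pictures are saved under pics/ and viewed, and the job is handed in when it is done.

```bash
ls; mkdir -p pics; python3 - <<'E'
from bench import manip,capture,calibration
import cv2
print(manip.state())
for n in ["scene","top"]:
    cv2.imwrite(f"pics/{n}0.png",capture(n)[:,:,::-1]); c=calibration(n); print(n,c)
E
```

```text
pics
{'time': 0.0, 'joints': array([1.15302282e+00, 8.74660593e-02, 1.75125380e-01, 1.65979831e+00,
       7.03018452e-06, 1.57080707e+00]), 'joint_vel': array([-0.00163331, -0.0018666 , -0.00063786,  0.00010048, -0.00042159,
       -0.00077082]), 'joint_torque': array([ 4.30839577e-05, -5.20386028e+01,  4.64803648e+01,  1.65261637e-02,
       -5.36830646e-05,  1.87773270e-05]), 'ee_pos': array([223.05392104, 502.48650843, 230.57528791]), 'tcp_rot': array([-1.37910335, -0.89535717,  0.89721433]), 'force': array([0.25628115, 0.12046104, 0.59777198]), 'ft_torque': array([-0.03123775,  0.00629663, -0.08039355]), 'opening': 85.1892891378849}
scene {'K': array([[467.41949811,   0.        , 316.31407068],
       [  0.        , 467.41949811, 240.90273489],
       [  0.        ,   0.        ,   1.        ]]), 'k1': -0.1231793332448867, 'R': array([[-8.72729293e-01,  4.88203803e-01, -7.91833629e-04],
       [ 3.67148171e-01,  6.55255460e-01, -6.60183689e-01],
       [-3.21785334e-01, -5.76452364e-01, -7.51103768e-01]]), 't': array([ 488.78603729, -112.21620765, 1201.12033944])}
top {'K': array([[546.38119349,   0.        , 313.34308065],
       [  0.        , 546.38119349, 239.1823168 ],
       [  0.        ,   0.        ,   1.        ]]), 'k1': -0.004534917747008844, 'R': array([[ 0.00393958, -0.99994469, -0.00975152],
       [-0.99359055, -0.00281252, -0.11300403],
       [ 0.11297036,  0.01013421, -0.99354668]]), 't': array([   1.61631773,  566.43082279, 1003.2039424 ])}
```

View pictures.

View pics/scene0.png

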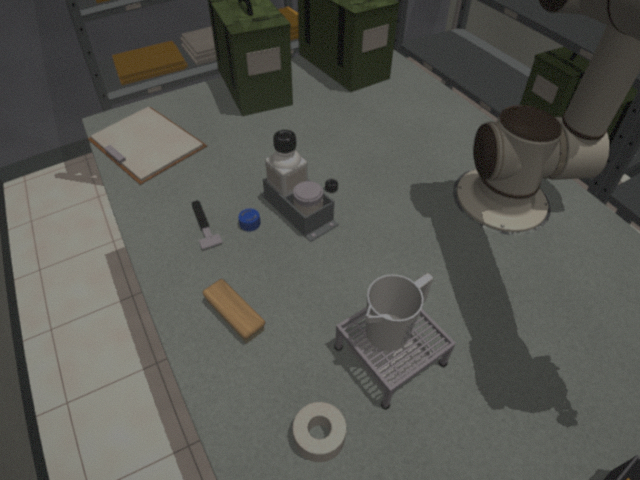

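View pics/top0.png

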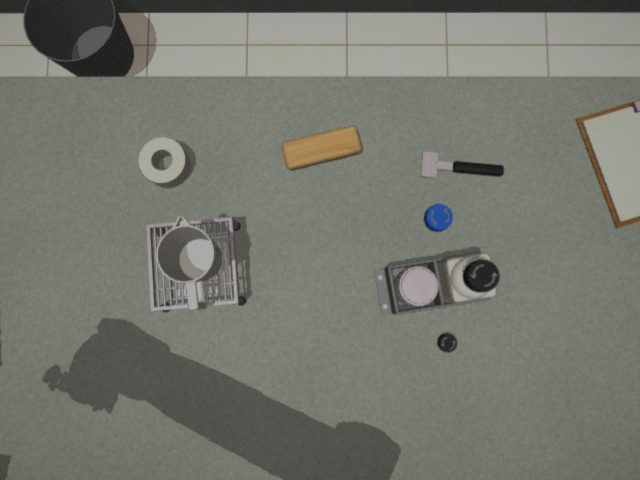

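```bash
cat > h.py <<'E'
import numpy as np,cv2
from bench import manip,capture,calibration
def D(c): return np.array([c['k1'],0,0,0,0])
def ray(n,uv,z,c=None):
    c=c or calibration(n)
    p=cv2.undistortPoints(np.array([[uv]],float),c['K'],D(c))[0,0]
    d=c['R'].T@np.array([p[0],p[1],1]); o=-c['R'].T@c['t']
    return np.round(o+d*(z-o[2])/d[2],1)
def proj(n,X,c=None):
    c=c or calibration(n)
    return cv2.projectPoints(np.atleast_2d(np.array(X,float)),cv2.Rodrigues(c['R'])[0],c['t'],c['K'],D(c))[0][:,0]
E
python3 - <<'E'
import cv2
t=cv2.imread("pics/top0.png"); s=cv2.imread("pics/scene0.png")
cv2.imwrite("pics/tj.png",cv2.resize(t[205:320,135:260],None,fx=5,fy=5,interpolation=cv2.INTER_CUBIC))
cv2.imwrite("pics/tr.png",cv2.resize(t[235:360,370:510],None,fx=5,fy=4.8,interpolation=cv2.INTER_CUBIC))
cv2.imwrite("pics/sr.png",cv2.resize(s[120:245,230:350],None,fx=5,fy=4.8,interpolation=cv2.INTER_CUBIC))
E
```

```text
(no output)
```

View pics/tj.png

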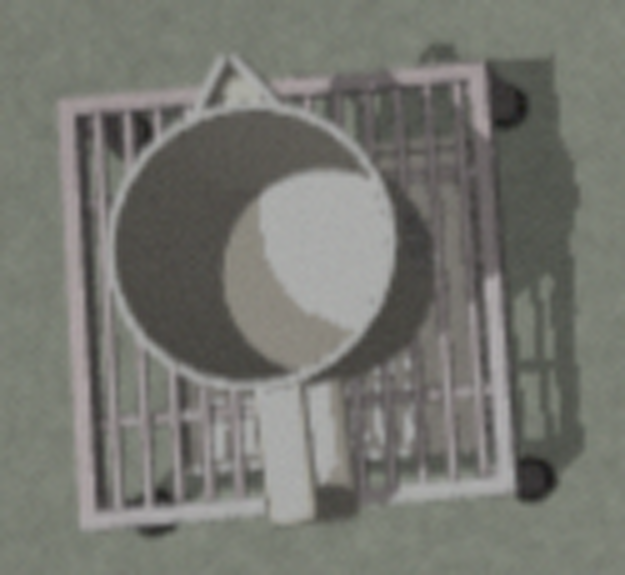

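View pics/tr.png

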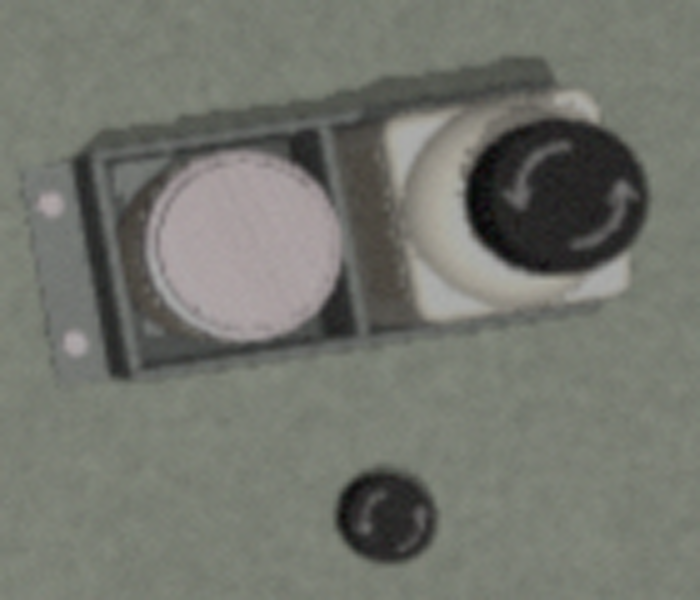

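View pics/sr.png

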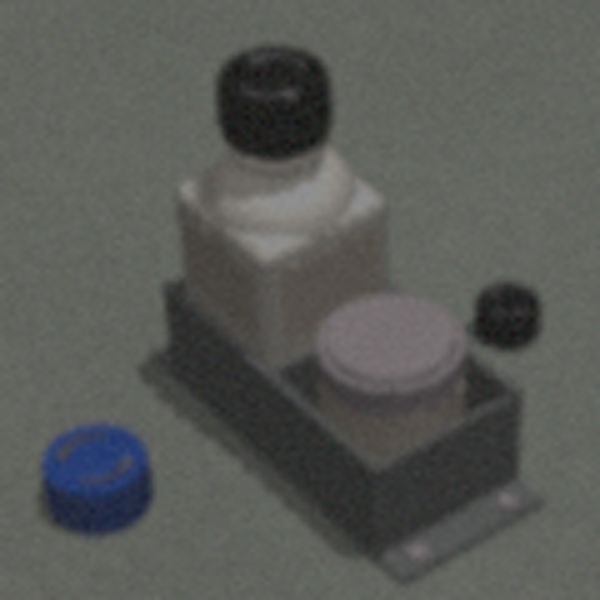

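```bash
python3 - <<'E'
from h import *
T=lambda u,v:(135+u/5,205+v/5)
R=lambda u,v:(370+u/5,235+v/4.8)
S=lambda u,v:(230+u/5,120+v/4.8)
j=ray("top",T(255,245),190);print("rim",j)
print("jug base",ray("top",T(310,270),79))
he=ray("top",T(291,521),179); hn=ray("top",T(283,390),179); print("handle",he,hn, np.linalg.norm((he-j)[:2]))
print("lip",ray("top",T(230,58),190))
print("stand corners",[ray("top",T(*p),81) for p in [(65,105),(485,70),(510,490),(85,525)]])
print("cap",ray("top",R(557,197),200),"edges",ray("top",R(466,197),200),ray("top",R(648,197),200), "scene",ray("scene",S(275,80),200))
print("rack tops",[ray("top",R(*p),67) for p in [(90,158),(120,375)]],"footL",ray("top",R(22,172),4),ray("top",R(55,385),4))
print("tin",ray("top",R(250,245),96))
print("bottle shoulder corners",[ray("top",R(*p),134) for p in [(388,120),(600,95),(630,290),(418,318)]])
print("smallcap",ray("top",R(387,515),20),ray("top",R(337,515),20),ray("top",R(437,515),20)) 
t=lambda u,v,z:ray("top",(u,v),z)
print("blue",t(439,217,30),"brush",[t(*p,40) for p in [(283,147),(357,126),(362,149),(290,168)]],"scraper",t(423,163,10),t(503,170,10),"roll",t(162,160,50))
import cv2
s=manip.state(); print(cv2.Rodrigues(s['tcp_rot'])[0].round(3))
c=calibration("wrist"); print(c, -c['R'].T@c['t'])
E
```

```text
rim [524. 206. 190.]
jug base [524.5 212.9  79. ]
handle [436.1 194.4 179. ] [478.  198.2 179. ] 88.6621114118088
lip [584.6 215.9 190. ]
stand corners [array([584.1, 303.4,  81. ]), array([597.3, 150.8,  81. ]), array([445.9, 138.8,  81. ]), array([432.9, 290.5,  81. ])]
cap [ 489.9 -262.2  200. ] edges [ 489.8 -233.7  200. ] [ 489.9 -290.7  200. ] scene [ 494.2 -261.4  200. ]
rack tops [array([ 510.3, -132.7,   67. ]), array([ 428.9, -142.6,   67. ])] footL [ 508.4 -114.4    4. ] [ 423.5 -126.3    4. ]
tin [ 476.8 -184.9   96. ]
bottle shoulder corners [array([ 519.9, -225.4,  134. ]), array([ 529. , -297.4,  134. ]), array([ 460.5, -305.3,  134. ]), array([ 450.4, -233.8,  134. ])]
smallcap [ 374.1 -248.2   20. ] [ 374.  -229.5   20. ] [ 374.2 -266.9   20. ]
blue [ 609.8 -235.5   30. ] brush [array([743.3,  62.4,  40. ]), array([785. , -79.7,  40. ]), array([739.6, -89. ,  40. ]), array([702.2,  48.6,  40. ])] scraper [ 720.1 -211.    10. ] [ 706.3 -367.1   10. ] roll [714.9 291.4  50. ]
[[ 0.406 -0.    -0.914]
 [ 0.914 -0.001  0.406]
 [-0.001 -1.     0.   ]]
{'K': array([[430.29189433,   0.        , 309.70093045],
       [  0.        , 430.29189433, 234.87782428],
       [  0.        ,   0.        ,   1.        ]]), 'k1': -0.004623944640344245, 'R': array([[ 0.40469404,  0.91445136, -0.00120008],
       [ 0.88183785, -0.38991277,  0.26519813],
       [ 0.24204286, -0.10838238, -0.96419319]]), 't': array([-549.3390962 ,  -35.19233274,  378.37685658])} [161.76477355 529.63132869 373.5020779 ]
```

```bash
python3 -m creep '{"xyz":[[2.73,-3.83,0],[5.46,-7.66,0],[8.19,-11.5,0],[10.9,-15.3,0],[13.7,-19.2,0],[16.4,-23,0],[19.1,-26.8,0],[21.85,-30.65,0]],"yaw":[4,8,12,16,20,24,28,31.5],"grip":[0,0,0,0,0,0,0.2,0.3]}'; python3 - <<'E'
from h import *
s=manip.state();print(s['joints'].round(3),s['ee_pos'].round(1),s['force'].round(2))
c=calibration("wrist")
cv2.imwrite("pics/w1.png",capture("wrist")[:,:,::-1])
print(proj("wrist",[[441.5,196,179]],c))
E
```

```text
time: 0.9
ee_pos: [442.2, 194.2, 230.5]
tcp_rot: [-1.143, -1.307, 1.309]
force: [0.8, 0.9, 0.4]
opening: 60.0
[ 4.150e-01 -7.300e-02  1.400e-02  1.658e+00 -1.000e-03  2.800e-01] [442.2 194.2 230.5] [0.78 0.85 0.41]
[[314.11519449 261.7176256 ]]
```

View pics/w1.png

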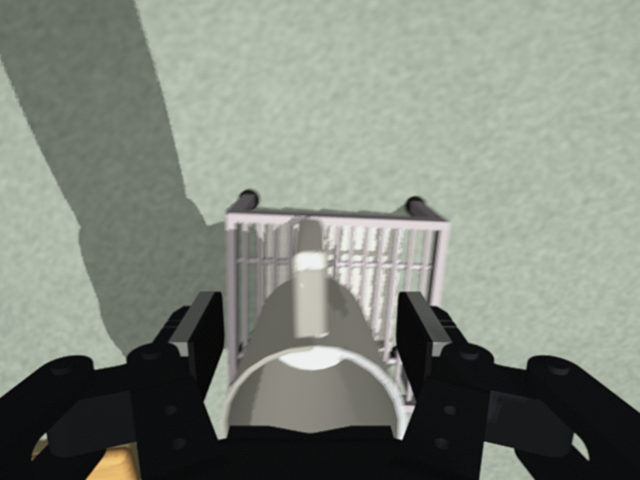

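```bash
python3 - <<'E'
from h import *
print(ray("wrist",(311,254),179),ray("wrist",(311,337),179)); R=cv2.Rodrigues(manip.state()['tcp_rot'])[0];print(R[:,0])
E
python3 -m creep '{"xyz":[[-0.05,0.15,-3],[-0.05,0.15,-6],[-0.05,0.15,-9],[-0.05,0.15,-9],[-0.05,0.15,-9],[-0.05,0.15,-9],[-0.05,0.15,-9],[-0.05,0.15,-9]],"yaw":[0,0,0,0,0,0,0,0],"grip":[0.3,0.3,0.3,0.3,1,1,1,1]}'
```

```text
[440.9 189.2 179. ] [484.1 195.2 179. ]
[-0.1353441   0.99079181 -0.00368374]
time: 1.75
ee_pos: [445.4, 191.7, 141.8]
tcp_rot: [-1.146, -1.31, 1.309]
force: [-1.8, 0.9, 6.9]
opening: 15.5
```

```bash
python3 -m creep '{"xyz":[[0,0,0],[0,0,0]],"yaw":[0,0],"grip":[1,1]}'; python3 - <<'E'
from h import *
s=manip.state();print(s['joints'].round(3),s['force'].round(2),s['ft_torque'].round(2))
cv2.imwrite("pics/w2.png",capture("wrist")[:,:,::-1])
cv2.imwrite("pics/s2.png",capture("scene")[:,:,::-1])
E
```

```text
time: 1.95
ee_pos: [445.4, 191.7, 142.0]
tcp_rot: [-1.146, -1.31, 1.309]
force: [-1.7, 1.2, -0.1]
opening: 15.1
[ 0.408 -0.086 -0.169  1.485 -0.003  0.272] [-1.74  1.21 -0.06] [ 0.12  0.37 -0.01]
```

View pics/w2.png

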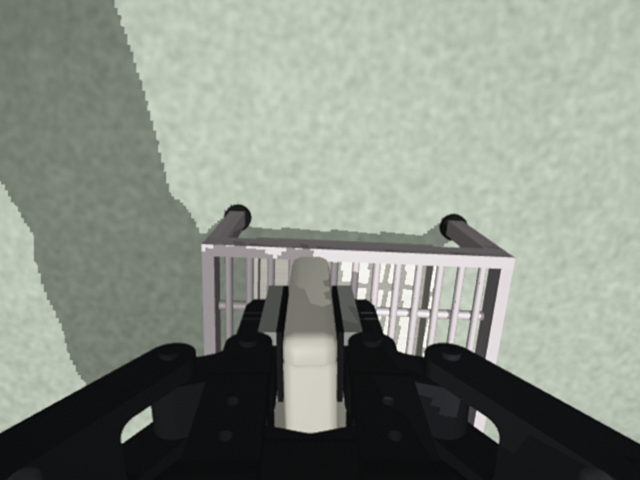

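View pics/s2.png

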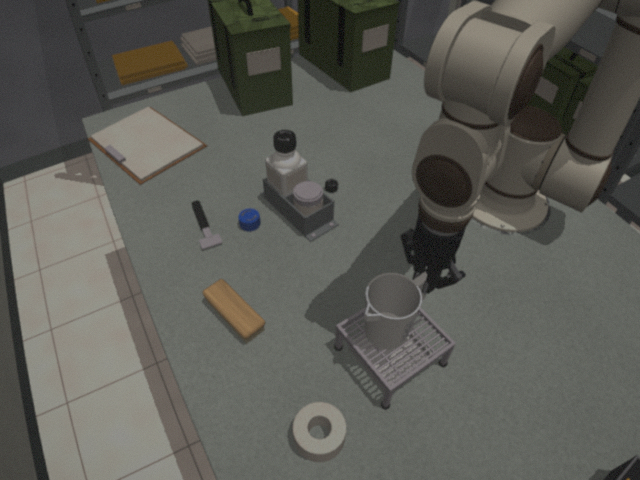

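```bash
python3 -m creep '{"xyz":[[0,0,1],[0,0,3],[0,0,5],[0,-1.5,5.5],[-1,-4,5.5],[-1.8,-6.5,5.5],[-2.6,-9,5.5],[-3.4,-11.5,5.5]],"yaw":[0,0,0,0,-3,-6,-9,-12],"grip":[1,1,1,1,1,1,1,1]}' && python3 -m creep '{"xyz":[[-0.8,-2.5,0],[-1.6,-5,0],[-2.3,-6.9,0],[-2.3,-6.9,0],[-2.3,-6.9,0]],"yaw":[-4,-8,-8,-8,-8],"grip":[1,1,1,1,1]}'; python3 - <<'E'
from h import *
s=manip.state();print(s['joints'].round(3),s['force'].round(2),s['ft_torque'].round(2))
t=capture("top")[:,:,::-1];c=capture("scene")[:,:,::-1]
cv2.imwrite("pics/ts3.png",np.vstack([t,c])[::1,::1] if 0 else cv2.resize(np.hstack([t,c]),(800,300)))
cv2.imwrite("pics/s3.png",c);cv2.imwrite("pics/t3.png",t)
E
```

```text
time: 2.85
ee_pos: [410.6, 75.1, 196.6]
tcp_rot: [-1.248, -1.154, 1.155]
force: [0.8, 0.3, -1.2]
opening: 15.5
time: 3.35
ee_pos: [387.3, 5.5, 196.5]
tcp_rot: [-1.308, -1.048, 1.049]
force: [0.1, 0.5, -1.7]
opening: 15.1
[ 0.017 -0.313 -0.255  1.627 -0.003  0.233] [ 0.06  0.48 -1.66] [ 0.05  0.16 -0.02]
```

View pics/s3.png

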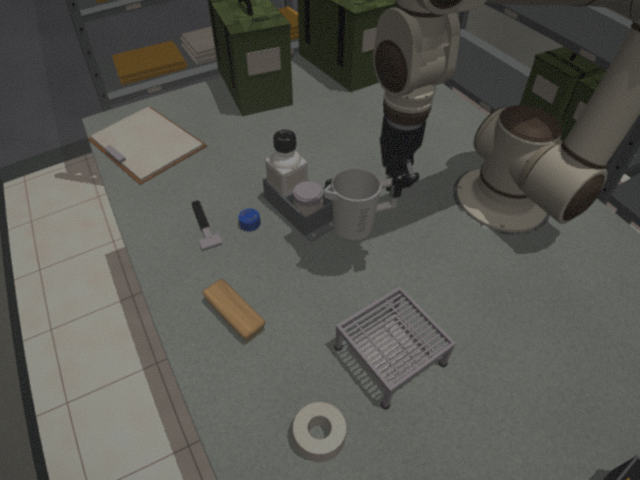

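View pics/t3.png

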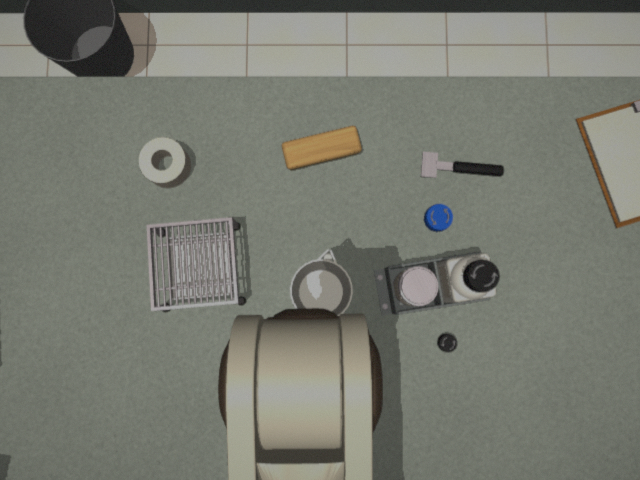

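```bash
python3 -m creep '{"xyz":[[0,0,-3],[0,0,-6],[0,0,-9],[0,0,-11],[0,0,-12],[0,0,-12.5],[0,0,-12.8],[0,0,-12.8]],"yaw":[0,0,0,0,0,0,0,0],"grip":[1,1,1,1,1,1,1,1]}'; python3 - <<'E'
from h import *
s=manip.state();print(s['force'].round(2),s['ft_torque'].round(2))
cv2.imwrite("pics/s4.png",cv2.resize(capture("scene")[130:270,260:460,::-1],None,fx=4,fy=4,interpolation=cv2.INTER_CUBIC))
E
```

```text
time: 4.25
ee_pos: [387.9, 6.3, 69.0]
tcp_rot: [-1.307, -1.05, 1.05]
force: [0.2, 1.2, -1.1]
opening: 15.1
[ 0.25  1.24 -1.07] [0.01 0.21 0.04]
```

View pics/s4.png

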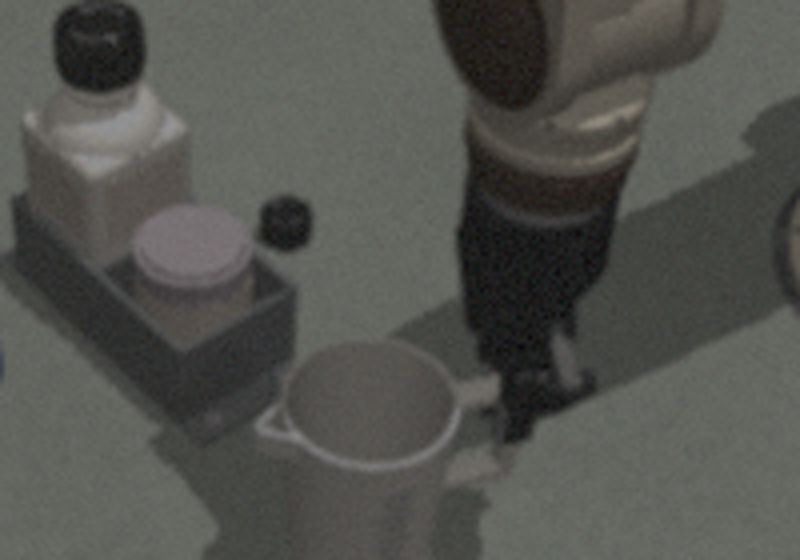

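Just above or touching the bench; lower slightly until contact shows.

```bash
python3 -m creep '{"xyz":[[0,0,-0.2],[0,0,-0.3],[0,0,-0.3]],"yaw":[0,0,0],"grip":[1,1,1]}'
```

```text
time: 4.6
ee_pos: [388.4, 6.4, 66.9]
tcp_rot: [-1.308, -1.051, 1.049]
force: [-0.5, 1.4, 2.2]
opening: 15.2
```

```bash
python3 -m creep '{"xyz":[[0,0,0],[0,0,0],[0,0,0],[0,0,3],[0,0,7],[0,0,11],[0,0,14],[0,0,15]],"yaw":[0,0,0,0,0,0,0,0],"grip":[0.6,0.4,0.3,0.3,0.3,0.3,0.3,0.3]}'; python3 - <<'E'
from h import *
cv2.imwrite("pics/s5.png",capture("scene")[:,:,::-1])
t=capture("top")[:,:,::-1];cv2.imwrite("pics/t5.png",t[200:400,250:550].repeat(2,0).repeat(2,1))
E
```

```text
time: 5.4
ee_pos: [389.4, 6.3, 219.9]
tcp_rot: [-1.311, -1.054, 1.047]
force: [-0.5, 0.4, 0.1]
opening: 59.9
```

View pics/s5.png

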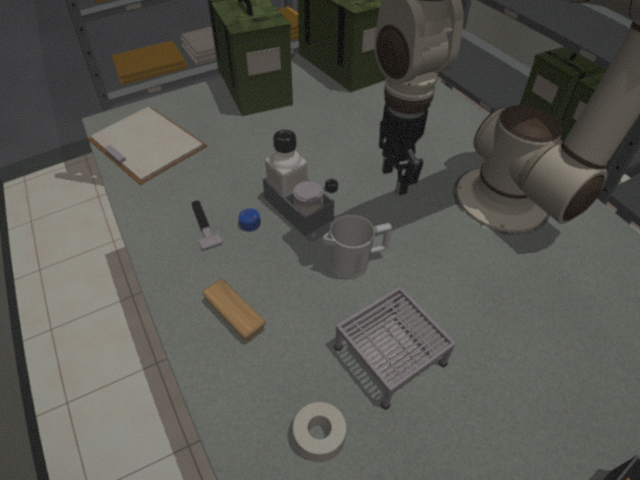

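View pics/t5.png

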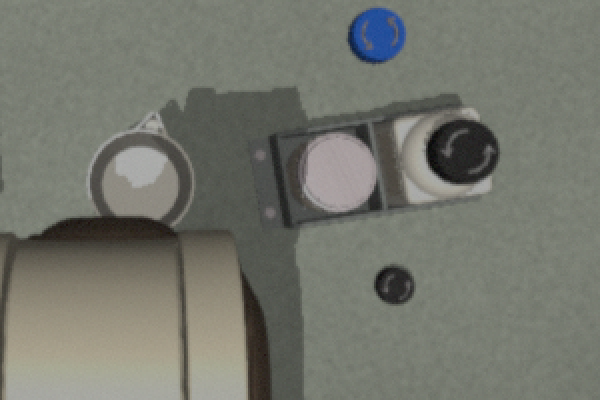

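```bash
python3 -m creep '{"xyz":[[0,0,2],[1.6,-4.4,4],[3.3,-8.9,4],[5,-13.3,4],[6.6,-17.8,4],[8.3,-22.3,4],[10.06,-27,4],[10.06,-27,4]],"yaw":[0,0,0,0,0,0,0,0],"grip":[0,0,0,0,0,0,0,0]}'; python3 - <<'E'
from h import *
s=manip.state();print(s['joints'].round(3),s['ee_pos'].round(1),s['force'].round(2))
c=calibration("wrist")
cv2.imwrite("pics/w6.png",capture("wrist")[:,:,::-1])
a=np.linspace(0,6.283,9)[:-1]
print(proj("wrist",[[490,-264,200]],c).round(1))
E
```

```text
time: 6.3
ee_pos: [490.1, -268.0, 252.8]
tcp_rot: [-1.306, -1.046, 1.047]
force: [-0.9, 0.4, -0.4]
opening: 85.9
[-5.000e-01  1.170e-01  2.500e-01  1.704e+00 -1.000e-03 -2.810e-01] [ 490.1 -268.   252.8] [-0.86  0.36 -0.35]
[[318.2 259.5]]
```

View pics/w6.png

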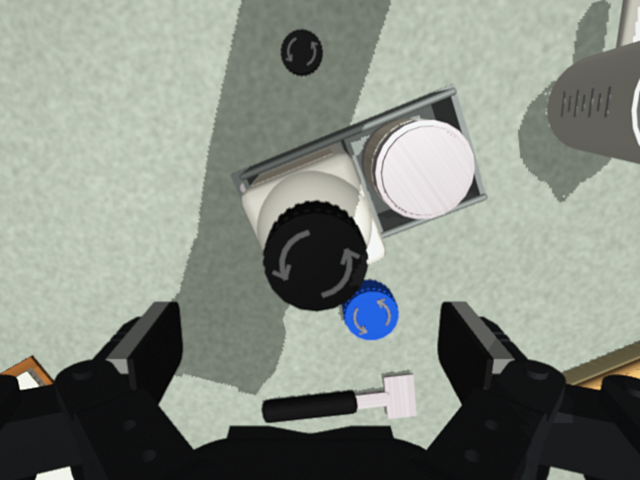

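```bash
python3 - <<'E'
from h import *
for p in [(316.5,261),(265,258),(367,258),(316,310)]: print(ray("wrist",p,200))
s=manip.state();print(s['ee_pos'].round(1),cv2.Rodrigues(s['tcp_rot'])[0].round(3))
E
```

```text
[ 490.2 -262.8  200. ]
[ 483.4 -286.7  200. ]
[ 494.  -238.8  200. ]
[ 515.4 -268.5  200. ]
[ 489.5 -265.8  253.8] [[ 0.216  0.001 -0.976]
 [ 0.976 -0.001  0.216]
 [-0.    -1.    -0.001]]
```

```bash
python3 -m creep '{"xyz":[[0,0.3,-3],[0.05,0.3,-5],[0.05,0.3,-7],[0.05,0.3,-8.5],[0.05,0.3,-9],[0.05,0.3,-9]],"yaw":[0,0,0,0,0,0],"grip":[0,0,0,0,0,0]}';python3 -m creep '{"xyz":[[0,0,0],[0,0,0],[0,0,0],[0,0,0],[0,0,0],[0,0,0]],"yaw":[0,0,0,0,0,0],"grip":[1,1,1,1,1,1]}';python3 - <<'E'
from h import *
s=manip.state();print(s['joints'].round(3),s['force'].round(2),s['ft_torque'].round(2))
cv2.imwrite("pics/w7.png",capture("wrist")[:,:,::-1])
E
```

```text
time: 6.95
ee_pos: [489.4, -261.8, 162.9]
tcp_rot: [-1.303, -1.047, 1.048]
force: [0.6, 0.6, 0.9]
opening: 85.3
time: 7.55
ee_pos: [489.6, -262.1, 163.4]
tcp_rot: [-1.304, -1.047, 1.048]
force: [0.2, -2.5, 4.8]
opening: 49.5
[-0.491  0.084  0.042  1.528 -0.    -0.274] [ 0.25 -2.47  4.79] [-0.49  0.1   0.04]
```

View pics/w7.png

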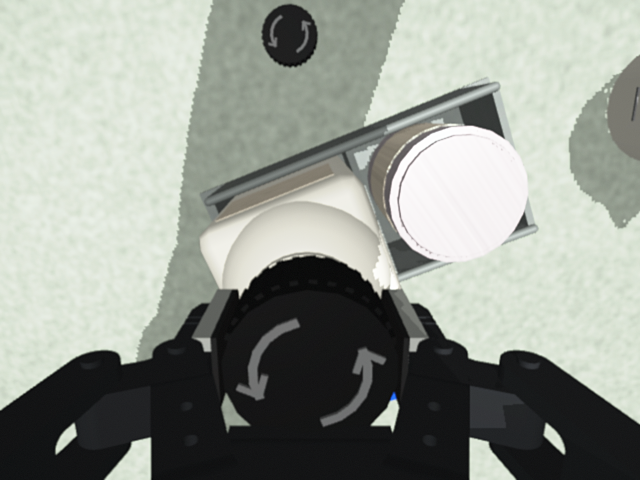

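```bash
python3 -m creep '{"xyz":[[0,0,-0.3],[0,0,-0.6],[0,0,-0.8],[0,0,-0.8]],"yaw":[0,0,0,0],"grip":[1,1,1,1]}'
```

```text
time: 8.0
ee_pos: [490.0, -262.9, 157.0]
tcp_rot: [-1.308, -1.048, 1.048]
force: [-2.1, -4.2, 14.0]
opening: 49.7
```

```bash
python3 -m creep '{"xyz":[[0,0,-0.3],[0,0,-0.4],[0,0,-0.4]],"yaw":[0,0,0],"grip":[1,1,1]}'
```

```text
time: 8.3
ee_pos: [490.5, -264.0, 156.3]
tcp_rot: [-1.314, -1.049, 1.047]
force: [-5.0, -4.8, 22.6]
opening: 49.6
```

```bash
python3 -m creep '{"xyz":[[0,0.1,-0.4],[0,0.1,-0.4],[0,0.1,-0.4],[0,0.1,-0.4],[0,0.1,-0.4],[0,0.1,-0.4],[0,0.1,-0.4],[0,0.1,-0.4]],"yaw":[8,16,24,32,40,48,56,64],"grip":[1,1,1,1,1,1,1,1]}';python3 - <<'E'
from h import *
s=manip.state();print(s['joints'].round(3),s['force'].round(2),s['ft_torque'].round(2))
R=cv2.Rodrigues(s['tcp_rot'])[0];print(np.degrees(np.arctan2(R[1,0],R[0,0])))
cv2.imwrite("pics/w8.png",capture("wrist")[:,:,::-1])
cv2.imwrite("pics/s8.png",capture("scene")[:,:,::-1])
E
```

```text
time: 9.1
ee_pos: [491.1, -265.1, 156.2]
tcp_rot: [-0.651, -1.842, 1.839]
force: [-6.8, -8.2, 25.6]
opening: 50.0
[-0.497  0.078  0.021  1.502  0.003 -1.399] [-6.76 -8.17 25.61] [-1.55  1.32 -0.35]
141.70906283121428
```

View pics/w8.png

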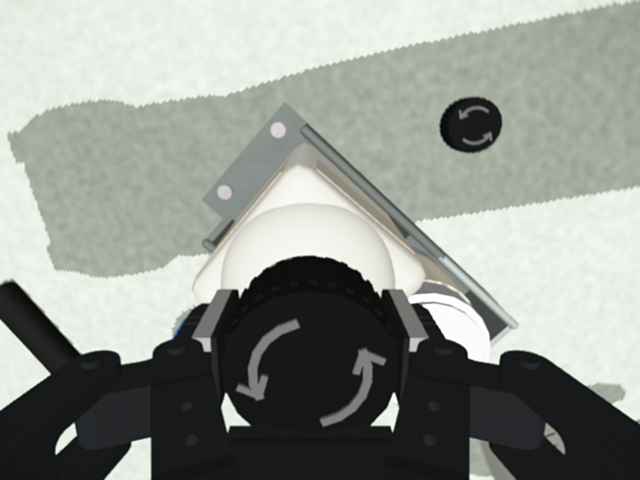

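View pics/s8.png

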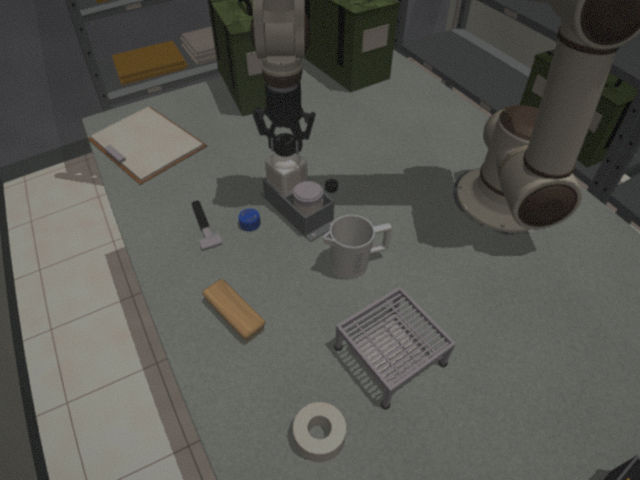

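```bash
python3 -m creep '{"xyz":[[0,0.1,-0.3],[0,0.1,-0.3],[-0.1,0.2,0.2],[-0.1,0.2,0.8],[-0.1,0.2,1.4],[-0.1,0.2,1.6]],"yaw":[5,5,5,5,5,5],"grip":[1,1,1,1,1,1]}';python3 - <<'E'
from h import *
cv2.imwrite("pics/s9.png",cv2.resize(capture("scene")[90:250,220:420,::-1],None,fx=3.7,fy=3.7,interpolation=cv2.INTER_CUBIC))
E
```

```text
time: 9.8
ee_pos: [490.3, -262.9, 172.2]
tcp_rot: [-0.579, -1.898, 1.893]
force: [1.1, -1.8, -0.4]
opening: 49.9
```

View pics/s9.png

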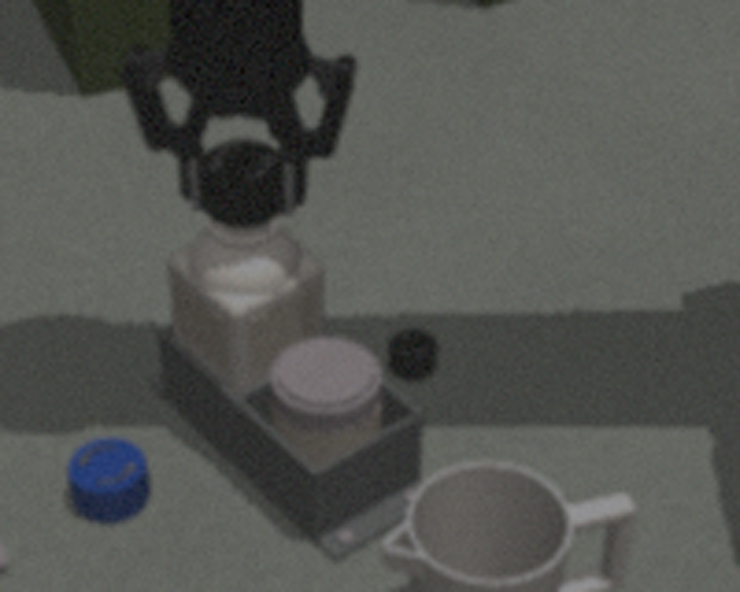

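```bash
python3 -m creep '{"xyz":[[0,0,2],[0,0,4],[0,0,6],[0,0,8],[0,0,10],[0,0,10.5],[0,0,10.5],[0,0,10.5]],"yaw":[0,0,0,0,0,0,0,0],"grip":[1,1,1,1,1,1,1,1]}';python3 -m creep '{"xyz":[[0,0,0],[0,0,0]],"yaw":[0,0],"grip":[1,1]}';python3 - <<'E'
from h import *
cv2.imwrite("pics/s10.png",cv2.resize(capture("scene")[60:280,200:440,::-1],None,fx=2.7,fy=2.7,interpolation=cv2.INTER_CUBIC))
t=capture("top")[:,:,::-1];cv2.imwrite("pics/t10.png",t)
E
```

```text
time: 10.65
ee_pos: [490.3, -262.8, 275.9]
tcp_rot: [-0.577, -1.898, 1.892]
force: [-0.2, 0.8, -0.5]
opening: 49.4
time: 10.85
ee_pos: [490.0, -262.6, 274.7]
tcp_rot: [-0.575, -1.898, 1.891]
force: [-0.1, -0.1, -0.0]
opening: 49.8
```

View pics/s10.png

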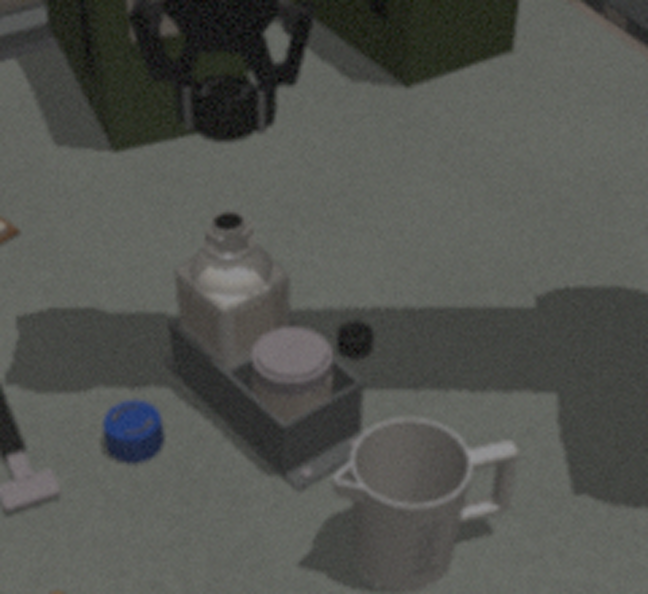

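View pics/t10.png

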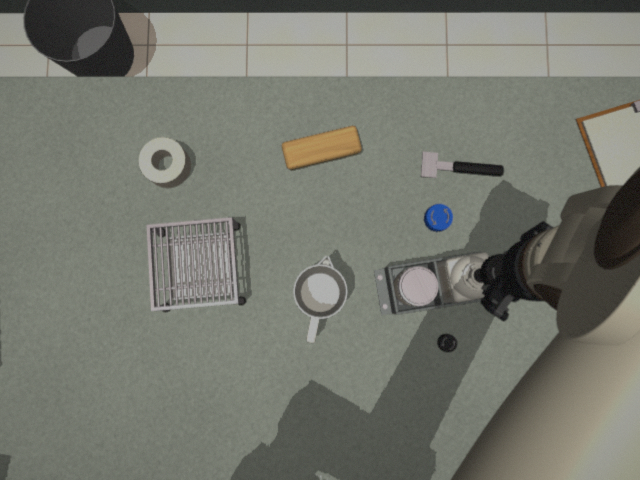

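```bash
python3 - <<'E'
from h import *
from bench import finish_job
j=ray("top",(321,291),115);print(j,np.hypot(*(j[:2]-[482,-224])))
c=calibration("top");s=cv2.imread("pics/s10.png")
s=manip.state();print(s['time'],s['ee_pos'],s['force'],s['joint_vel'].round(3))
if np.hypot(*(j[:2]-[482,-224]))<245: print(finish_job())
E
```

```text
[467.2 -10.9 115. ] 213.61331887314518
10.95 [ 490.11746602 -262.65971829  275.28821699] [ 0.48280918  0.40241945 -0.46825422] [ 0.001 -0.003  0.007  0.001 -0.001 -0.   ]
the job is handed in; nothing more can be done
None
```

I handed the job in at about 11 s of the 54 s allowed. My last checks all looked right, but `finish_job` gives no verdict.

- **Jug:** I lifted it by the handle off the drip stand, set it upright on the bench and let go. The last top picture puts its axis about 214 mm from the rack centre, inside the 260 mm limit.
- **Cap:** I gripped it and pressed it down about 7 mm until the force rose to 22–25 N, which I took as resting on the collar. I turned the gripper about 69° counter-clockwise. The cap turned with it: after 64° its arrows had not moved in the wrist picture. It came off with no pull on the wrist.
- **At the end:** the cap is held at about 50 mm opening and the wrist force is near zero. By arithmetic from the tool height, its underside is about 10 cm above the open neck. The last scene picture shows the bottle standing in its cell with the neck open.
- **Bystanders:** the tin, brush, scraper and roll appear at the same positions in the last top picture as at the start.

One disagreement came up. The jug handle was about 4–5 mm from where I first estimated it from the top camera. The grip was still good, and I took the setting-down position from the measured one.

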